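# Wet the cleaning brush at the pump dispenser and brush down a terminal strip

## Task

Clean the screw row of the terminal strip: take the brush from its rest, dip its bristles into the open steel dish of the pump dispenser and press the dish right down with them, then lift it out and brush along the top of the strip from its left end to its right end. Lay the brush back in both notches of its rest as it was, close the dispenser's flip lid, and leave the other things on the bench where they are.

Things in the scene. Friction and masses are not known exactly. Their poses are not given: they have to be found in the camera images.
- brush: Loose flat brush 177 mm long, 70 g: wooden handle 20 mm wide (grip these sides), 11 thick; steel ferrule 12.5 x 9; springy bristles. Origin on its axis at the grip, 94 mm from the tip, 86 mm from the handle's end. In the rest its z is up and y level across the 20 mm width; the brush slopes: the tip lies along (0.819, 0, -0.574) of this frame. Gripped from straight above it keeps this slope.
- brush_tip (a point): Middle of the bristles' end, 77 mm along x and 54 mm below the brush's origin. The tuft (11 x 6 mm, 22 mm long) bends up or down at the ferrule's mouth, up to 0.6 rad, 0.5 N m/rad: about 1 N per mm of vertical push at the tip.
- rest: Fixed aluminium brush rest, base 166 x 64 mm. Origin on the bench below a seated brush's origin, x from handle to bristles. Uprights 46 mm wide: at x = 38 mm a 16 mm notch for the ferrule, floor 34 mm, prongs to 57 mm high; at x = -49 mm a 24 mm notch for the handle, floor 94 mm, prongs to 114 mm. Notches flare open upward: the brush lifts straight up, lowers straight down.
- rest_seat (a point): Where the brush's origin is when seated (it settles some 3 mm down the slope), 68 mm above the bench. Its axes are the rest's; a seated brush's frame agrees with them. The handle's shoulder then hangs against the low upright. The fingers have 83 mm between the uprights.
- dispenser: Fixed white plastic pump bottle, 70 mm across, 121 mm high to the rim of the sprung steel dish on its black collar. Origin under its centre on the bench; the lid's hinge, and the lid while open, are on its +x side.
- dish_floor (a point): Centre of the dish's inner floor, 113 mm above the bench when up; moves with the dish. The round dish is about 54 mm wide inside at the floor and 61 mm at the rim, which stands 8 mm above the floor.
- dish (a joint): Downward travel of the dish, m: 0 up, 0.007 fully down. Spring: about 1 N to start, 4 N fully down; it springs back.
- lid (a joint): Opening angle of the thin round steel flip lid, rad: 0 shut flat over the dish, 1.57 upright, 1.9 stop; 1.6 to 1.9 at the start. 72 mm across, 6 mm thick, 20 g, a small tab at the edge farthest from the hinge. Its stiff hinge holds it at any angle, so it must be pushed all the way down.
- lid_hinge (a point): Middle of the lid's hinge, 122 mm above the bench, 41 mm from the bottle's axis on the dispenser's +x side; the hinge line runs along the dispenser's y. Shut, the lid reaches 85 mm from the hinge towards the dispenser's -x, its top 7 mm above the hinge; upright, it reaches 85 mm above it.
- plate: Fixed steel plate 70 x 140 x 6 mm with a rail carrying a black six-way terminal strip 21 x 84 mm, long along the plate's y, between two grey end stops (36 x 9 mm, 54 mm either side of the middle, tops 30 mm above the bench). Origin on the bench under its centre; +y is the left end as the robot sees it.
- strip_left (a point): On the top of the strip 30 mm left (+y) of its middle; the strip's top is 33 mm above the bench.
- strip_middle (a point): Middle of the strip's top, 33 mm above the bench.
- strip_right (a point): On the top of the strip 30 mm right (-y) of its middle, 33 mm above the bench.
- charger_corner (a point): Foot of the near left corner of the big white charge unit, a fixed obstacle 330 mm high and square to the bench: it fills everything farther (+x) and to the right (-y) of this point, 0.48 m wide. Keep gripper and arm clear of it, above all when swinging across in front of it.
- flux_bottle: Bystander, loose: round white dropper bottle with a pointed cap, 42 mm across, 126 mm tall; origin under its centre.
- contactor: Bystander, loose: grey three-pole contactor, 62 x 46 x 62 mm; origin under its centre.
- connector_b: Bystander, loose: black connector half lying, 38 x 72 x 38 mm (long along its y); origin under its centre.
- white_box: Bystander, loose: small white card box 58 x 88 x 56 mm; origin under its centre.
- side_cutter: Bystander, loose: side cutter lying flat, 68 x 158 x 15 mm (long along its y); origin under its centre.
- tape_2: Bystander, loose: roll of black tape lying flat, 58 mm across, 19 mm high; origin under its centre.
There are look-alikes about, which are no part of the job. Leave any purple look-alike of the dispenser alone.

How it is judged:
On the way, in this order (a step that is already met when the one before it is completed fails the run):
1. the brush's bristles are in the dish and press it down by at least 5 mm of its 7 mm (horizontal distance between brush_tip and dish_floor below 0.028 m and value of joint dish above 0.005 m and contact force between brush and dish above 0.5 N), for 0.15 s.
2. the brush is lifted out and the dish has sprung back (value of joint dish below 0.0015 m and z of brush_tip in the frame of dish_floor above 0.02 m), for 0.1 s.
3. the bristles touch the top of the strip at its left end (tip within 15 mm of strip_left) (distance between brush_tip and strip_left below 0.015 m and contact force between brush and plate above 0.2 N), for 0.06 s.
4. the bristles touch the top of the strip at its middle (tip within 15 mm of strip_middle) (distance between brush_tip and strip_middle below 0.015 m and contact force between brush and plate above 0.2 N), for 0.06 s.
5. the bristles touch the top of the strip at its right end (tip within 15 mm of strip_right) (distance between brush_tip and strip_right below 0.015 m and contact force between brush and plate above 0.2 N), for 0.06 s.
At the end, for the whole second after the job is handed in: The brush lies still in both notches of the rest, tip end down as at the start (its origin within 12 mm of rest_seat, within 0.12 rad of its first attitude in the rest); the lid is shut (below 0.06 rad) and the dish is up (distance between brush and rest_seat below 0.012 m and angle between the x axis of brush and the x axis of rest, either way round below 0.12 rad and x of brush_tip in the frame of rest_seat above 0.05 m and angle between brush's own z axis and vertical below 0.12 rad and linear speed of brush below 0.02 m/s and value of joint lid below 0.06 rad and value of joint dish below 0.0015 m); the robot touches nothing.
It fails at once if the fingers press in the dish (the dish is pressed with the brush) (contact force between the fingers and dish above 1 N).
It fails at once if the strip or its plate is pressed hard with the brush (over 25 N) (contact force between brush and plate above 25 N).
It fails at once if a bystander is moved by more than 25 mm or tipped over (distance of any of flux_bottle, contactor, connector_b, white_box, side_cutter, tape_2 from where it was at the start of the episode above 0.025 m or angle between any of flux_bottle, contactor, connector_b, white_box, side_cutter, tape_2's own z axis and vertical above 0.5 rad).
It also fails if it takes over 72 s, if anything falls off the work surface, if the arm or the gripper's body presses on something with over 40 N, if the wrist force passes 120 N, or if a joint passes its speed limit or range.

## Robot

A 6-joint arm with a two-finger parallel gripper is mounted at the origin on a cart in front of the work surface, level with it; the furniture and walls round the work are solid. World frame = base frame: x ahead of the robot, y to its left, z up, the work surface at z = 0. Lengths are in m, angles in rad, forces in N, time in s.
With the tool pointing down it reaches from about 0.35 to 1 m from the base axis. Payload 7.1 kg.
Tool frame: the origin (TCP) lies at the very end of the fingers, on their centre line; the grasp point (between the pads) lies 19 mm behind it (grip_depth is the distance from the TCP to the grasp point, in m); z points along the fingers, y is the line along which they close (so a half turn about z gives the same grasp; the last joint's range is limited). The gripper opens to 85 mm and grips with 20 to 120 N. Pads are 22 mm wide; open, the fingers measure 114 mm over their backs; the gripper's body (76 mm by 85 mm) begins 54 mm behind the grasp point. The pads swing forward as they close: fully open they stand 13 mm farther back than shut.
Start: joints at [1.291, 0.423, 1.63, -0, 1.089, -0.019], TCP at [0.161, 0.604, 0.198] pointing down, gripper open.
Joint ranges: [-3, 3], [-0.9, 2.11], [0.09, 2.58], [-1.31, 4.45], [0.11, 2.69], [-2.54, 2.54]. Speed limits (rad/s): [2.39, 2.39, 3.01, 3.14, 3.14, 3.14].

## Interface

Orientations are given as a rotation vector (axis times angle).
In Python, from plant import * gives the robot as it stands.
- The arm moves only by the tool servo_tool, never from a script. Its argument "deltas" is text: rows parted by semicolons, each of 5 numbers parted by spaces: the opening, from 0 (shut) to 1 (fully open), then the shift along the tool's x, y, z in mm, then the turn about the tool's z in rad. In form: fingers x y z twist; .... A call has exactly 5 rows; each row is the pose to reach, as a shift and turn from the pose commanded when the call began, along the tool's axes at that moment; what a row does not reach only later rows make up. A row lasts 1/10 s, in which the tool goes at most 50 mm and 8.59 degrees, less where a joint would pass 70% of its speed; a pose out of reach is approached as far as the arm can. A call with a gripper value outside its range is refused whole. The fingers move at their own pace and stop on an object; "force" is the grip in N (left out, the last holds). Time passes only in rows, so rows that repeat a pose let the fingers close, or fill a call up. It gives the time, the measured TCP pose, the force, the opening and the grip force at its end, in the units of the state.
- read_state(): the state, without advancing time (a new reading comes with each control period).
- read_camera(name): name is "scene" or "top" or "wrist"; returns the picture (420x560x3 uint8, red, green, blue); there is no depth.
- camera_params(name): a dict with "mtx" (3x3 intrinsics, pixels), "R" (3x3) and "t" (3): a world point X has camera coordinates R X + t; the wrist camera has in their place "tool_from_camera" (4x4, takes a point from camera to tool coordinates, whose origin is the TCP and whose axes are the flange's). Camera axes: x right, y down, z forward; pixel columns grow to the right and rows downward; lengths in m; the calibration is good to about 2 mm. A picture is of the moment at which its call begins: read the wrist's pose just before it. camera_params takes no time and is no camera call.
- job_done(): hands the job in; it is judged then, once.
The state is a dict: "time_s": time; "qpos": joint angles; "qd": joint speeds; "joint_torque": joint torques, N m; "eef_pos": TCP position; "orientation": TCP orientation; "contact_force": force on the tool from outside, world axes, zero at the start; "wrist_torque": the same for the moment, N m; "gripper_width": finger opening in m; "grasp_force": force on a finger pad.
Only numpy, scipy, OpenCV 4.12 (cv2) and the standard library are available. Lean on these libraries where they do the work, as an engineer would, in place of code of your own. Each camera call takes 0.05 s, during which the arm holds its last target. There are 200 camera calls.

## Working session

There is one attempt and no reset: what is moved stays moved. The work goes in short steps, Python scripts to look and compute and a tool call to move; the robot and the scene stay as the last step left them, time stands still between calls to the robot, and variables do not carry over. Pictures are saved under pics/ and viewed, at most 10 in all, crops included, and the job is handed in when it is done.

Besides the shell and the picture viewer there is one more tool, called after "Emit:" in YAML: its name, and indented under it one key for each argument. servo_tool: Moves the arm, as the interface text tells. Its arguments: {"type":"object","properties":{"deltas":{"type":"string"},"force":{"type":"number"}},"required":["deltas"]}

```bash
ls; mkdir -p pics; python3 - <<'E'
from plant import *
import cv2,numpy as np
s=read_state();print(s)
for n in("scene","top"):
    im=read_camera(n);cv2.imwrite(f"pics/{n}0.png",im[:,:,::-1]);p=camera_params(n);print(n,p)
print(camera_params("wrist"))
E
```

```text
pics
{'time_s': 0.0, 'qpos': array([ 1.29099875e+00,  4.23866503e-01,  1.63068823e+00,  7.21433469e-06,
        1.08857902e+00, -1.90048446e-02]), 'qd': array([-0.00021298, -0.00107043,  0.00149618, -0.00154171,  0.00053951,
       -0.000573  ]), 'joint_torque': array([ 1.35192546e-03, -5.57364106e+01, -2.81749463e+01, -4.72360966e-05,
        7.40220014e-03,  7.55495762e-06]), 'eef_pos': array([0.16096629, 0.60330245, 0.19673039]), 'orientation': array([-4.08466803e-01, -3.11468660e+00,  2.39212245e-03]), 'contact_force': array([-0.6057024 ,  0.5272889 , -0.53343556]), 'wrist_torque': array([ 0.01678597,  0.00980654, -0.0055243 ]), 'grasp_force': 0.0, 'gripper_width': 0.08544827831229429}
scene {'mtx': array([[413.73285562,   0.        , 274.82278346],
       [  0.        , 413.73285562, 203.68815953],
       [  0.        ,   0.        ,   1.        ]]), 'R': array([[ 0.60058346, -0.79946168,  0.01267011],
       [-0.47645356, -0.37056423, -0.79729176],
       [ 0.6420993 ,  0.47280352, -0.60346111]]), 't': array([-0.22377852,  0.37906619,  0.67118421])}
top {'mtx': array([[507.0178
[... 164 characters left out ...]
 -0.9994431 , -0.01411256],
       [-0.99816432, -0.02945183, -0.05292055],
       [ 0.05247543,  0.01568685, -0.998499  ]]), 't': array([0.13214648, 0.51585541, 1.40876351])}
{'mtx': array([[363.1621123 ,   0.        , 281.24610367],
       [  0.        , 363.1621123 , 211.42350346],
       [  0.        ,   0.        ,   1.        ]]), 'tool_from_camera': array([[ 4.42591084e-04, -9.46721064e-01, -3.22054390e-01,
         8.26644960e-02],
       [ 9.99999902e-01,  4.18495589e-04,  1.44051604e-04,
         6.23005675e-05],
       [-1.59834592e-06, -3.22054423e-01,  9.46721157e-01,
        -1.76339045e-01],
       [ 0.00000000e+00,  0.00000000e+00,  0.00000000e+00,
         1.00000000e+00]])}
```

View pics/scene0.png

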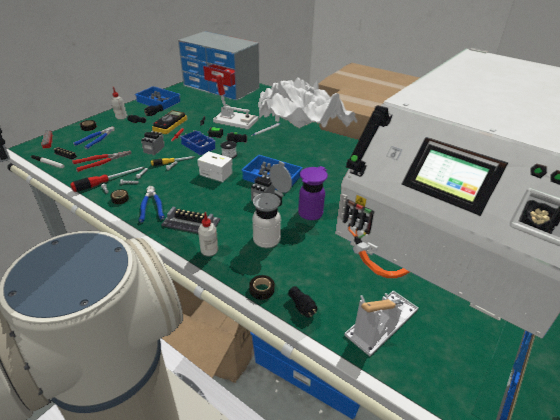

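View pics/top0.png

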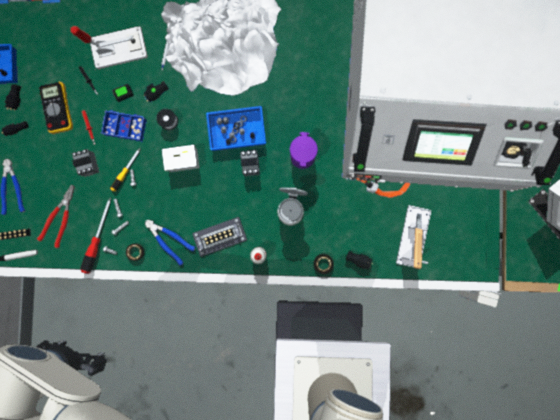

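Candidates:
- **Brush and rest:** only one, the wooden handle in a light upright stand at top (415,237) / scene (380,315).
- **Dispenser:** white bottle with a steel dish and open lid at top (290,210) / scene (267,222). Look-alikes are the purple one at top (303,150) / scene (313,193) and the white flux bottle at top (258,256).
- **Plate:** strip at top (220,237). The terminal row at the left edge (10,234) has no plate.

I choose the first of each and check them in a close crop.

```bash
cat > h.py <<'E'
from plant import *
import cv2,numpy as np
from scipy.spatial.transform import Rotation as Ro
def cam(n,s=None):
    p=camera_params(n);K=p["mtx"]
    if n!="wrist": return K,p["R"],p["t"]
    s=s or read_state();T=p["tool_from_camera"];Rt=Ro.from_rotvec(s["orientation"]).as_matrix()
    Rw=Rt@T[:3,:3];c=Rt@T[:3,3]+s["eef_pos"];return K,Rw.T,-Rw.T@c
def onz(c,uv,z):
    K,R,t=c;d=R.T@np.linalg.solve(K,[uv[0],uv[1],1]);o=-R.T@t;return o+d*(z-o[2])/d[2]
def proj(c,X):
    K,R,t=c;p=K@(R@np.array(X)+t);return p[:2]/p[2]
E
python3 - <<'E'
from h import *
t=cv2.imread("pics/top0.png");cv2.imwrite("pics/topc.png",cv2.resize(t[130:290,130:450],None,fx=2.5,fy=2.5,interpolation=2))
c=cam("top")
hsv=cv2.cvtColor(t,cv2.COLOR_BGR2HSV)
def blob(m,box,z,nm):
    x0,y0,x1,y1=box;k=np.zeros(m.shape,np.uint8);k[y0:y1,x0:x1]=m[y0:y1,x0:x1]
    cs,_=cv2.findContours(k,0,2);cs=max(cs,key=cv2.contourArea);r=cv2.minAreaRect(cs)
    print(nm,r,[onz(c,q,z)[:2].round(4).tolist() for q in cv2.boxPoints(r)],onz(c,r[0],z).round(4))
H,S,V=cv2.split(hsv)
grey=((S<60)&(V>90)).astype(np.uint8)*255
wood=((H>8)&(H<28)&(S>60)&(V>120)).astype(np.uint8)*255
notgreen=(~((H>60)&(H<95)&(S>80))).astype(np.uint8)*255
blob(notgreen,(392,195,440,275),0.0,"rest")
blob(wood,(392,195,440,275),0.1,"wood")
blob(notgreen,(190,210,248,260),0.003,"plate")
blob(grey,(276,196,306,235),.12,"disp")
print("corner",onz(c,(346,180),.33))
for n,uv in dict(flux=(258,256),tape=(323,264),conn=(358,261),contactor=(249,162),wbox=(181,158)).items(): print(n,onz(c,uv,.05).round(3))
E
```

```text
rest ((416.3846130371094, 237.07693481445312), (30.986351013183594, 61.580467224121094), 11.309932708740234) [[0.3711, -0.1685], [0.5422, -0.1994], [0.5275, -0.2852], [0.3567, -0.2539]] [ 0.4491 -0.2267  0.    ]
wood ((417.72705078125, 248.00686645507812), (7.632859230041504, 39.951358795166016), 1.7357046604156494) [[0.3677, -0.1955], [0.4721, -0.1969], [0.4721, -0.2169], [0.3677, -0.2154]] [ 0.4198 -0.2062  0.1   ]
plate ((219.23548889160156, 236.498291015625), (24.976932525634766, 49.640342712402344), 70.14479064941406) [[0.441, 0.4078], [0.4926, 0.2772], [0.427, 0.2509], [0.3755, 0.3812]] [0.4339 0.3293 0.003 ]
disp ((290.5000305175781, 211.50003051757812), (25.45584487915039, 25.45584487915039), 45.0) [[0.5032, 0.1763], [0.5515, 0.131], [0.506, 0.0828], [0.4579, 0.1282]] [0.5046 0.1296 0.12  ]
corner [0.56638621 0.00956501 0.33      ]
flux [0.384 0.215 0.05 ]
tape [0.368 0.037 0.05 ]
conn [ 0.379 -0.058  0.05 ]
contactor [0.641 0.248 0.05 ]
wbox [0.647 0.436 0.05 ]
```

View pics/topc.png

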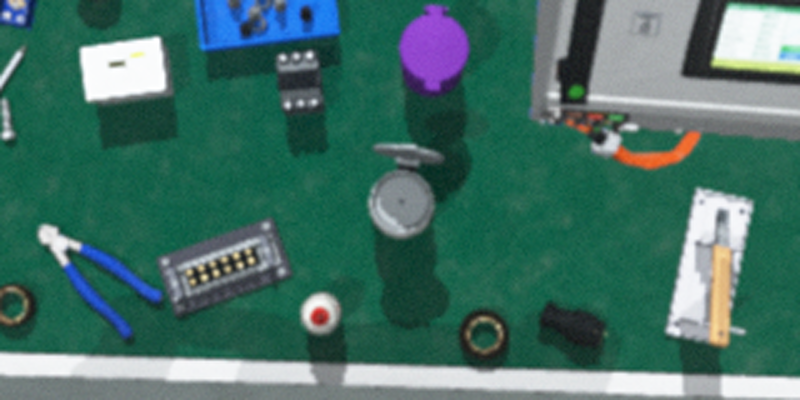

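The crop confirms the choices. The white dispenser has its lid open on the far side at crop (402,203), the plate with terminal strip is at (225,265), and the brush lies in its rest at (712,265). The purple bottle at (434,50) is lidded and further away. I'm moving to where the wrist camera sees the plate and dispenser.

Emit:
servo_tool:
  deltas: "1 -38 -22 -15 0; 1 -76 -45 -30 0; 1 -114 -67 -45 0; 1 -152 -90 -60 0; 1 -190 -112 -73 0"

```text
time_s: 0.6
eef_pos: [0.3166, 0.4452, 0.271]
orientation: [-0.408, -3.115, 0.0]
contact_force: [0.3, -0.6, -0.5]
gripper_width: 0.0855
grasp_force: 0.0
```

Emit:
servo_tool:
  deltas: "1 -24 -42 -8 0; 1 -48 -84 -16 0; 1 -72 -126 -24 0; 1 -95 -168 -32 0; 1 -112 -204 -40 0"

```text
time_s: 1.1
eef_pos: [0.3714, 0.2184, 0.3106]
orientation: [-0.409, -3.115, 0.001]
contact_force: [1.0, 0.1, 0.1]
gripper_width: 0.0852
grasp_force: 0.0
```

Emit:
servo_tool:
  deltas: "1 0 0 0 0; 1 0 0 0 0; 1 0 0 0 0; 1 0 0 0 0; 1 0 0 0 0"

```text
time_s: 1.6
eef_pos: [0.3711, 0.2215, 0.3101]
orientation: [-0.406, -3.115, 0.001]
contact_force: [-0.7, 1.5, 0.2]
gripper_width: 0.0853
grasp_force: 0.0
```

```bash
python3 - <<'E'
from h import *
import pickle
s=read_state();im=read_camera("wrist")
pickle.dump((s,im),open("w1.pkl","wb"));cv2.imwrite("pics/w1.png",im[:,:,::-1]);print(s["time_s"],s["eef_pos"],s["orientation"])
E
```

```text
1.6 [0.37107424 0.2215067  0.31012793] [-4.05606964e-01 -3.11460262e+00  6.87935591e-04]
```

View pics/w1.png

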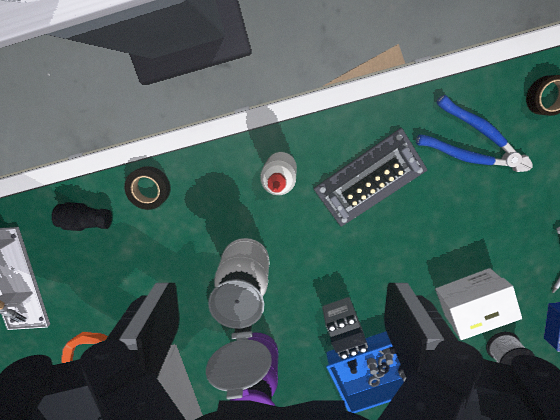

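The wrist view shows:
- dish centre near (237,302), with the open lid at (240,365) on its far side
- plate at (370,175), strip screws from (352,199) to (399,170)
- flux bottle at (278,175)
- end of the rest at the left edge

Next I move to the rest.

Emit:
servo_tool:
  deltas: "1 -10 -46 -2 0; 1 -20 -93 -4 0; 1 -31 -140 -6 0; 1 -42 -187 -8 0; 1 -52 -234 -10 0"

```text
time_s: 2.15
eef_pos: [0.3611, -0.0201, 0.3208]
orientation: [0.406, 3.115, 0.0]
contact_force: [1.5, 0.1, -0.6]
gripper_width: 0.0852
grasp_force: 0.0
```

Emit:
servo_tool:
  deltas: "1 -11 -45 0 0; 1 -22 -90 0 0; 1 -32 -135 0 0; 1 -42 -175 0 0; 1 -42 -175 0 0"

```text
time_s: 2.65
eef_pos: [0.3569, -0.2024, 0.3205]
orientation: [0.415, 3.114, -0.002]
contact_force: [1.0, -0.5, 0.2]
gripper_width: 0.0855
grasp_force: 0.0
```

```bash
python3 - <<'E'
from h import *
import pickle
s=read_state();im=read_camera("wrist")
pickle.dump((s,im),open("w2.pkl","wb"));cv2.imwrite("pics/w2.png",im[:,:,::-1]);print(s["time_s"],s["eef_pos"],s["orientation"],s["qpos"].round(2))
s,im=pickle.load(open("w1.pkl","rb"));c=cam("wrist",s)
H,S,V=cv2.split(cv2.cvtColor(im,cv2.COLOR_RGB2HSV))
ng=(~((H>55)&(H<100)&(S>90))).astype(np.uint8)*255
k=np.zeros_like(ng);k[122:228,306:432]=ng[122:228,306:432]
k=cv2.morphologyEx(k,cv2.MORPH_OPEN,np.ones((7,7)))
cs,_=cv2.findContours(k,0,2);q=max(cs,key=cv2.contourArea);r=cv2.minAreaRect(q);print("plate",r,[onz(c,p,.006).round(4)[:2].tolist() for p in cv2.boxPoints(r)])
# bright screws on the strip
m=((V>150)&(S<130)).astype(np.uint8);m[:150]=0;m[212:]=0;m[:,:340]=0;m[:,410:]=0
n,_,st,ce=cv2.connectedComponentsWithStats(m)
P=[(int(a[4]),onz(c,p,.033).round(4)[:2].tolist(),p.round().tolist()) for a,p in zip(st[1:],ce[1:]) if a[4]>3];[print(p) for p in P]
cv2.imwrite("pics/w1c.png",np.hstack([cv2.resize(im[230:400,195:295,::-1],None,fx=3.5,fy=3.5,interpolation=2),cv2.resize(im[110:245,305:430,::-1],(440,595),interpolation=2)]))
E
```

```text
2.65 [ 0.35692947 -0.20244687  0.32046968] [ 4.15014979e-01  3.11392791e+00 -1.90611224e-03] [-0.54 -0.05  1.93 -0.    1.27 -1.85]
plate ((370.3764343261719, 177.59706115722656), (50.18561553955078, 107.35826110839844), 55.95406723022461) [[0.4254, 0.2503], [0.3766, 0.3801], [0.4405, 0.4082], [0.4949, 0.2749]]
(62, [0.4073, 0.3641], [399.0, 156.0])
(8, [0.4097, 0.3753], [408.0, 156.0])
(17, [0.418, 0.359], [396.0, 166.0])
(19, [0.427, 0.3716], [407.0, 170.0])
(20, [0.4227, 0.346], [386.0, 172.0])
(19, [0.4284, 0.363], [400.0, 173.0])
(4, [0.4184, 0.3093], [357.0, 176.0])
(19, [0.4277, 0.3331], [377.0, 178.0])
(31, [0.4351, 0.3491], [390.0, 180.0])
(11, [0.433, 0.3583], [397.0, 177.0])
(17, [0.4331, 0.3203], [368.0, 184.0])
(24, [0.4392, 0.3377], [382.0, 186.0])
(4, [0.4281, 0.2854], [340.0, 188.0])
(18, [0.4381, 0.3075], [359.0, 190.0])
(61, [0.4466, 0.3197], [369.0, 194.0])
(26, [0.4416, 0.2854], [343.0, 197.0])
(18, [0.4431, 0.2946], [350.0, 196.0])
(56, [0.456, 0.296], [353.0, 205.0])
(17, [0.4565, 0.2802], [341.0, 209.0])
```

View pics/w2.png

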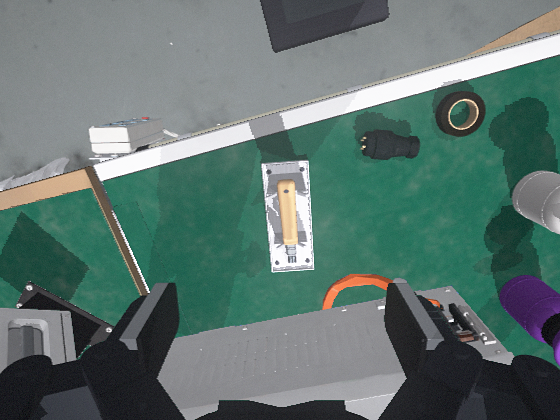

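View pics/w1c.png

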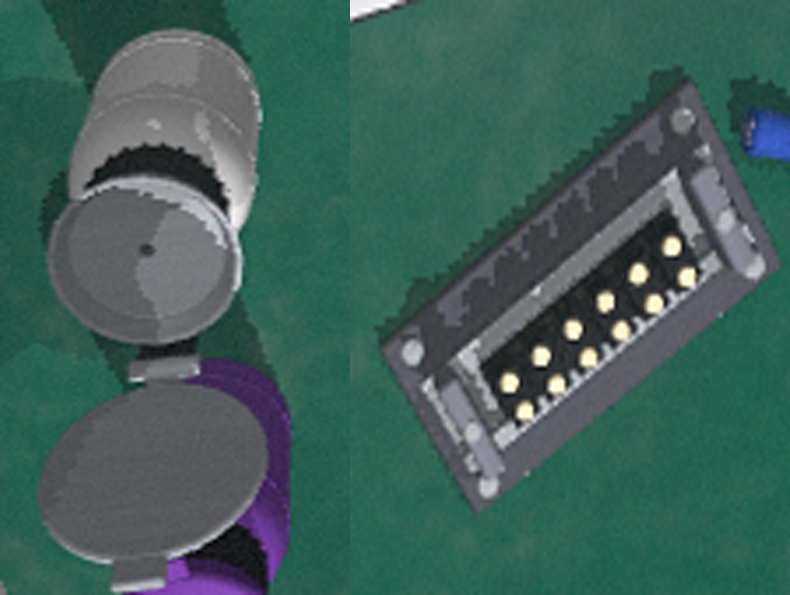

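The rest is at (290,215), with the wooden brush lying straight along it, handle end (286,181) and ferrule (291,250). The crop shows dish centre (147,250), hinge block (164,368), lid tab (137,573), and two rows of six screws centred at (598,328).

```bash
python3 - <<'E'
from h import *
import pickle
s,im=pickle.load(open("w1.pkl","rb"));c=cam("wrist",s)
print("strip mid",onz(c,(375.5,184.4),.033).round(4))
print("dish",onz(c,(237,301.4),.113).round(4),"hinge",onz(c,(241.9,335.1),.125).round(4))
s,im=pickle.load(open("w2.pkl","rb"));c=cam("wrist",s)
H,S,V=cv2.split(cv2.cvtColor(im,cv2.COLOR_RGB2HSV))
w=((H>10)&(H<30)&(S>70)&(V>120)).astype(np.uint8)*255;w[:150]=0;w[290:]=0;w[:,:255]=0;w[:,320:]=0
cs,_=cv2.findContours(w,0,2);q=max(cs,key=cv2.contourArea);print("wood rect",cv2.minAreaRect(q),cv2.boundingRect(q))
q=q[:,0]
for v in range(182,246,8):
    r=q[q[:,1]==v][:,0];print(v,r.min(),r.max(),end=' | ')
ng=(~((H>55)&(H<100)&(S>90))).astype(np.uint8)*255
k=np.zeros_like(ng);k[150:285,250:325]=ng[150:285,250:325]
k=cv2.morphologyEx(k,cv2.MORPH_OPEN,np.ones((5,5)))
q=max(cv2.findContours(k,0,2)[0],key=cv2.contourArea);r=cv2.minAreaRect(q)
B=np.array([onz(c,p,.004)[:2] for p in cv2.boxPoints(r)]);print("\nrest",r,B.round(4).tolist(),B.mean(0).round(4))
x=(B[1]-B[0]),(B[2]-B[1]);[print(np.linalg.norm(a),np.degrees(np.arctan2(a[1],a[0]))) for a in x]
Rt=Ro.from_rotvec(s["orientation"]).as_matrix();print(Rt.round(3))
E
```

```text
strip mid [0.4356 0.3298 0.033 ]
dish [0.5094 0.1306 0.113 ] hinge [0.5481 0.1263 0.125 ]
wood rect ((287.06207275390625, 211.55519104003906), (64.65294647216797, 17.322999954223633), 86.633544921875) (277, 179, 21, 66)
182 278 294 | 190 294 294 | Traceback (most recent call last):
  File "<stdin>", line 12, in <module>
    return umr_minimum(a, axis, None, out, keepdims, initial, where)
ValueError: zero-size array to reduction operation minimum which has no identity
```

```bash
python3 - <<'E'
from h import *
import pickle
s,im=pickle.load(open("w2.pkl","rb"));c=cam("wrist",s)
H,S,V=cv2.split(cv2.cvtColor(im,cv2.COLOR_RGB2HSV))
ng=(~((H>55)&(H<100)&(S>90))).astype(np.uint8)*255
k=np.zeros_like(ng);k[150:285,250:325]=ng[150:285,250:325]
k=cv2.morphologyEx(k,cv2.MORPH_OPEN,np.ones((5,5)))
q=max(cv2.findContours(k,0,2)[0],key=cv2.contourArea);r=cv2.minAreaRect(q)
B=np.array([onz(c,p,.004)[:2] for p in cv2.boxPoints(r)]);print("rest",r,B.round(4).tolist(),B.mean(0).round(4))
for a in (B[1]-B[0]),(B[2]-B[1]): print(np.linalg.norm(a),np.degrees(np.arctan2(a[1],a[0])))
Rt=Ro.from_rotvec(s["orientation"]).as_matrix();print(Rt.round(3))
w=((H>10)&(H<30)&(S>70)&(V>120));w[:150]=0;w[290:]=0;w[:,:255]=0;w[:,320:]=0
# handle end: top edge, z~.121 ; solve rest origin O with yaw
e=np.where(w.sum(1)>8)[0];mid=lambda v:np.where(w[v])[0].mean()
print("rows",e[0],e[-1],[(v,round(mid(v),1)) for v in e[::8]])
E_=onz(c,(mid(e[0]+1),e[0]),.119);print("handle end",E_.round(4))
for yd in(-10,-11,-12,-13,-14):
    y=np.radians(yd);X=np.array([np.cos(y),np.sin(y),0]);O=E_+.070*X;O[2]=.068
    A=X*.819;A[2]=-.574;up=X*.574;up[2]=.819
    print(yd,O.round(4),[(round(float(p[0]),1),round(float(p[1]),1)) for p in (proj(c,O+up*.0055+A*d) for d in(-.08,-.05,-.02,0.01,.03,.05))])
E
```

```text
rest ((287.92388916015625, 213.4340057373047), (115.1352310180664, 47.664276123046875), 85.91438293457031) [[0.3567, -0.2326], [0.3691, -0.1689], [0.5418, -0.1986], [0.5286, -0.2697]] [ 0.4491 -0.2175]
0.06494015696155862 78.95789497004837
0.1752625610414267 -9.752630421526725
[[-0.965  0.262 -0.   ]
 [ 0.262  0.965 -0.001]
 [-0.    -0.001 -1.   ]]
rows 180 243 [(np.int64(180), np.float64(286.0)), (np.int64(188), np.float64(284.9)), (np.int64(197), np.float64(285.8)), (np.int64(205), np.float64(286.2)), (np.int64(213), np.float64(287.1)), (np.int64(221), np.float64(288.2)), (np.int64(229), np.float64(288.5)), (np.int64(237), np.float64(289.5))]
handle end [ 0.3682 -0.2009  0.119 ]
-10 [ 0.4371 -0.2131  0.068 ] [(286.1, 186.8), (287.8, 203.6), (289.3, 218.6), (290.6, 232.1), (291.4, 240.3), (292.2, 247.9)]
-11 [ 0.4369 -0.2143  0.068 ] [(286.0, 186.8), (287.3, 203.7), (288.4, 218.7), (289.5, 232.1), (290.1, 240.4), (290.7, 248.0)]
-12 [ 0.4367 -0.2155  0.068 ] [(285.9, 186.8), (286.8, 203.7), (287.6, 218.7), (288.4, 232.2), (288.8, 240.4), (289.2, 248.1)]
-13 [ 0.4364 -0.2167  0.068 ] [(285.7, 186.8), (286.3, 203.7), (286.8, 218.8), (287.3, 232.3), (287.5, 240.5), (287.8, 248.2)]
-14 [ 0.4361 -0.2179  0.068 ] [(285.6, 186.8), (285.8, 203.7), (286.0, 218.8), (286.1, 232.3), (286.2, 240.5), (286.3, 248.2)]
```

Emit:
servo_tool:
  deltas: "1 -20 2 40 -0.02; 1 -40 4 80 -0.04; 1 -60 7 120 -0.06; 1 -80 9 160 -0.073; 1 -80 9 180 -0.073"

```text
time_s: 3.2
eef_pos: [0.4374, -0.2086, 0.1375]
orientation: [-0.289, -3.126, -0.002]
contact_force: [0.1, -0.4, 1.3]
gripper_width: 0.0855
grasp_force: 0.0
```

Emit:
servo_tool:
  deltas: "1 0 0 0 0; 1 0 0 0 0; 1 0 0 0 0; 1 0 0 0 0; 1 0 0 0 0"

```text
time_s: 3.7
eef_pos: [0.437, -0.2109, 0.1418]
orientation: [0.295, 3.126, -0.001]
contact_force: [0.2, 0.5, -0.2]
gripper_width: 0.0854
grasp_force: 0.0
```

Emit:
servo_tool:
  deltas: "1 0 -3 35 0; 1 0 -3 70 0; 1 0 -3 93 0; 1 0 -3 93 0; 1 0 -3 93 0"

```text
time_s: 4.2
eef_pos: [0.436, -0.2139, 0.0481]
orientation: [0.295, 3.128, -0.0]
contact_force: [-0.2, 0.3, 0.6]
gripper_width: 0.0853
grasp_force: 0.0
```

Emit:
servo_tool:
  deltas: "0 0 0 0 0; 0 0 0 0 0; 0 0 0 0 0; 0 0 0 0 0; 0 0 0 0 0"
  force: 60

```text
time_s: 4.7
eef_pos: [0.436, -0.2137, 0.0479]
orientation: [0.294, 3.127, -0.0]
contact_force: [-0.6, -0.4, 0.4]
gripper_width: 0.0119
grasp_force: 0.0
```

Emit:
servo_tool:
  deltas: "0 0 0 0 0; 0 0 0 0 0; 0 0 0 0 0; 0 0 0 0 0; 0 0 0 0 0"

```text
time_s: 5.2
eef_pos: [0.4358, -0.2136, 0.0475]
orientation: [-0.295, -3.128, -0.0]
contact_force: [0.8, -0.1, -0.1]
gripper_width: -0.0
grasp_force: 0.0
```

```bash
python3 - <<'E'
from h import *
im=read_camera("wrist");sc=read_camera("scene")
a=im[:,:,::-1];b=cv2.resize(sc[270:370,320:440,::-1],None,fx=3,fy=3,interpolation=2)
cv2.imwrite("pics/w3.png",np.hstack([cv2.resize(a,(440,330)),cv2.resize(b,(360,330))]))
E
```

```text
(no output)
```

View pics/w3.png

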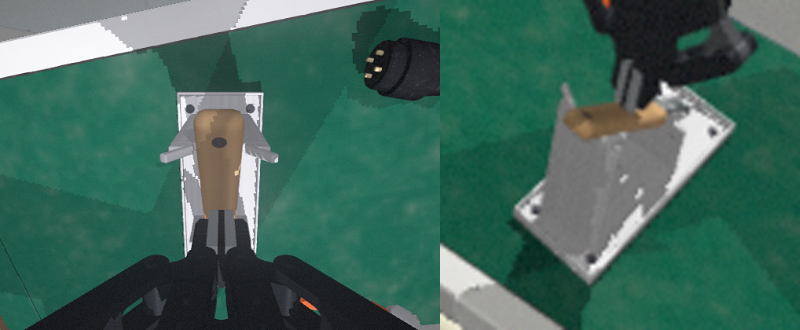

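The fingers shut on nothing: the wrist half shows their tips at (222,212) on the handle's centre line, with the wood visible right up to them. I'll check the geometry of the tips against the wood.

```bash
python3 - <<'E'
from h import *
import pickle
s=read_state();print(s["contact_force"],s["gripper_width"],s["eef_pos"])
im=read_camera("wrist");c=cam("wrist",s);k=440/560
f=lambda X:(proj(c,X)*k).round(0).tolist()
p=s["eef_pos"];print("tcp",f(p),"behind19",f(p+[0,0,.019]),"40",f(p+[0,0,.04]))
y=np.radians(-11);X=np.array([np.cos(y),np.sin(y),0]);A=X*.819;A[2]=-.574;U=X*.574;U[2]=.819;Y=np.array([-X[1],X[0],0])
O=np.array([.4365,-.2147,.068])
for d in(-.086,-.07,-.04,0,.02): print(d,f(O+A*d+U*.0055+Y*.01),f(O+A*d+U*.0055-Y*.01))
print("uprights",[f(O*[1,1,0]+X*a+Y*b+[0,0,z]) for a,b,z in((-.049,.023,.114),(-.049,-.023,.114))])
print("base",[f(O*[1,1,0]+X*a+Y*b+[0,0,.004]) for a in(-.083,.083) for b in(.032,-.032)])
w2=cv2.cvtColor(im,cv2.COLOR_RGB2HSV)
cv2.imwrite("pics/w3c.png",cv2.resize(im[100:340,180:380,::-1],None,fx=2.5,fy=2.5,interpolation=2))
E
```

```text
[-0.22554891  0.15815795  0.12909367] 0.0003536452079434264 [ 0.43582809 -0.21359472  0.04747308]
tcp [221.0, 198.0] behind19 [221.0, 211.0] 40 [221.0, 229.0]
-0.086 [247.0, 117.0] [191.0, 117.0]
-0.07 [244.0, 146.0] [194.0, 146.0]
-0.04 [240.0, 186.0] [199.0, 186.0]
0 [236.0, 222.0] [203.0, 222.0]
0.02 [234.0, 235.0] [204.0, 235.0]
uprights [[276.0, 160.0], [162.0, 159.0]]
base [[264.0, 70.0], [176.0, 70.0], [254.0, 261.0], [185.0, 261.0]]
```

View pics/w3c.png

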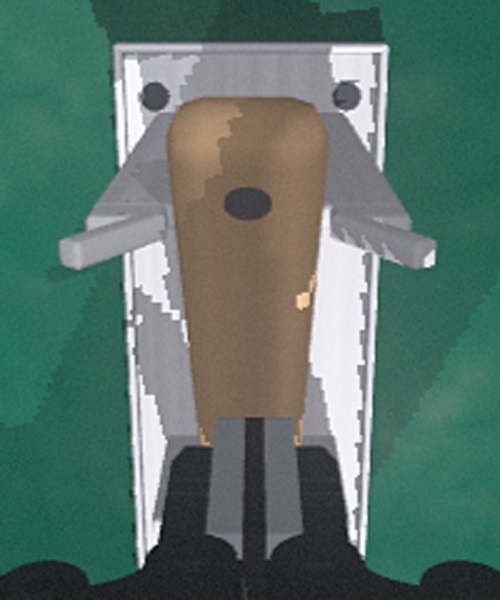

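Wood shows where the tips should hide it, so the real finger ends appear about 35 mm short of the reported TCP, just above the handle. I'll check this against the independent scene camera.

```bash
python3 - <<'E'
from h import *
s=read_state();c=cam("scene");p=s["eef_pos"]
for z in(0,.019,.035,.05):print(z,proj(c,p+[0,0,z]).round(1))
y=np.radians(-11);X=np.array([np.cos(y),np.sin(y),0]);A=X*.819;A[2]=-.574
O=np.array([.434,-.2140,.068]);print("end",proj(c,O-A*.086).round(1),"origin",proj(c,O).round(1),"neck",proj(c,O+A*.037).round(1))
im=read_camera("scene");cv2.imwrite("pics/s3.png",cv2.resize(im[275:345,335:425,::-1],None,fx=8,fy=8,interpolation=0))
E
```

```text
0 [380.3 310.8]
0.019 [381.9 304.6]
0.035 [383.3 299.2]
0.05 [384.6 294.1]
end [362.7 307.7] origin [381.8 304.8] neck [389.1 303.7]
```

View pics/s3.png

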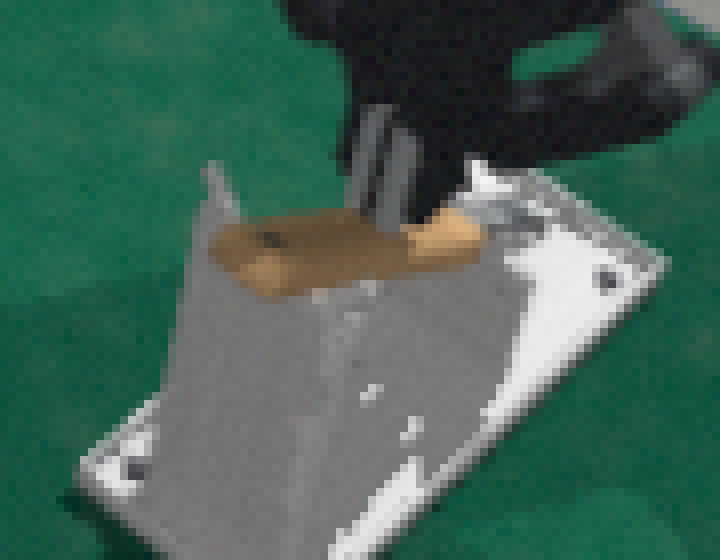

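The scene crop confirms it: the pads' lower edges at (380,228) sit on the handle's top face, so the real fingertips lie about 35 mm short of the stated TCP. I'll open and go lower by that offset, watching the force.

Emit:
servo_tool:
  deltas: "0 0 0 -4 0; 1 0 0 -4 0; 1 0 0 -4 0; 1 0 0 -4 0; 1 0 0 -4 0"

```text
time_s: 5.9
eef_pos: [0.4358, -0.2136, 0.0515]
orientation: [-0.295, -3.128, -0.0]
contact_force: [0.2, -0.1, 0.3]
gripper_width: 0.0582
grasp_force: 0.0
```

Emit:
servo_tool:
  deltas: "1 0 0 0 0; 1 0 0 10 0; 1 0 0 20 0; 1 0 0 32 0; 1 0 0 32 0"

```text
time_s: 6.4
eef_pos: [0.4344, -0.2129, 0.0175]
orientation: [-0.294, -3.124, -0.002]
contact_force: [-0.4, 0.2, 0.4]
gripper_width: 0.0851
grasp_force: 0.0
```

Emit:
servo_tool:
  deltas: "0 0 0 0 0; 0 0 0 0 0; 0 0 0 0 0; 0 0 0 0 0; 0 0 0 0 0"
  force: 60

```text
time_s: 6.9
eef_pos: [0.4361, -0.2139, 0.0199]
orientation: [0.294, 3.127, -0.001]
contact_force: [-0.4, -0.1, 2.4]
gripper_width: 0.0189
grasp_force: 60.6
```

Gripped: 60 N, 18.9 mm. The seated pose to return to is TCP (0.436, -0.214, 0.020). Next: lift and carry to the dish.

Emit:
servo_tool:
  deltas: "0 0 0 -10 0; 0 0 0 -40 0; 0 0 0 -85 0; 0 0 0 -130 0; 0 0 0 -175 0"
  force: 90

```text
time_s: 7.4
eef_pos: [0.4353, -0.2133, 0.1969]
orientation: [-0.295, -3.128, -0.0]
contact_force: [0.7, 0.1, -1.1]
gripper_width: 0.018
grasp_force: 88.3
```

Emit:
servo_tool:
  deltas: "0 12 30 -10 0; 0 24 65 -20 0; 0 36 102 -25 0; 0 48 139 -25 0; 0 60 176 -25 0"

```text
time_s: 7.9
eef_pos: [0.4092, -0.0282, 0.2205]
orientation: [0.295, 3.126, 0.0]
contact_force: [0.5, 0.9, -0.5]
gripper_width: 0.018
grasp_force: 88.4
```

Emit:
servo_tool:
  deltas: "0 2 38 0 0; 0 4 76 0 0; 0 7 114 0 0; 0 10 150 15 0; 0 10 175 40 0"

```text
time_s: 8.4
eef_pos: [0.4338, 0.1468, 0.1811]
orientation: [0.292, 3.124, 0.003]
contact_force: [0.9, -0.3, -1.1]
gripper_width: 0.0183
grasp_force: 88.4
```

Emit:
servo_tool:
  deltas: "0 0 0 0 0; 0 0 0 0 0; 0 0 0 0 0; 0 0 0 0 0; 0 0 0 0 0"

```text
time_s: 8.9
eef_pos: [0.433, 0.1436, 0.1803]
orientation: [0.297, 3.126, 0.001]
contact_force: [0.1, -0.3, -0.5]
gripper_width: 0.0185
grasp_force: 88.4
```

```bash
python3 - <<'E'
from h import *
s=read_state();print(s["time_s"],s["eef_pos"],s["contact_force"],s["gripper_width"])
a=read_camera("scene");b=read_camera("top")
A=cv2.resize(a[130:270,200:340,::-1],(560,560),interpolation=2);B=cv2.resize(b[175:285,255:315,::-1],None,fx=4,fy=5,interpolation=2)[:560]
B=cv2.resize(b[180:280,260:303,::-1],(240,560),interpolation=2)
cv2.imwrite("pics/d.png",np.hstack([A,B]))
c=cam("scene");D=np.array([.508,.130,.113]);print(((proj(c,D)-[200,130])*4).round(),"pred tip",((proj(c,s["eef_pos"]+[.073,-.014,-.006])-[200,130])*4).round())
E
```

```text
8.9 [0.43300089 0.14363268 0.1802951 ] [ 0.1293633  -0.28176277 -0.51098748] 0.018452525954771162
[264. 293.] pred tip [262. 210.]
```

View pics/d.png

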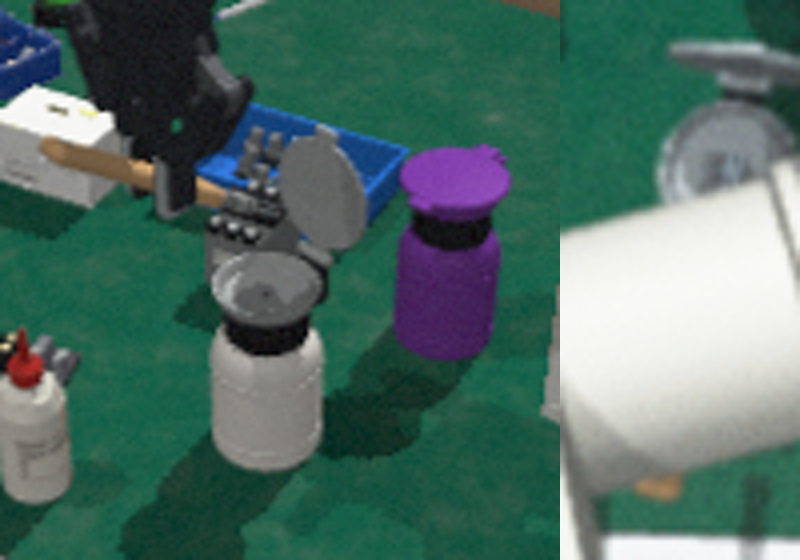

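The brush is held level with its slope intact, bristles near (272,212), above the dish centre (266,293). That was the last of my ten viewed pictures, so I'll work from numbers from here. Descending.

Emit:
servo_tool:
  deltas: "0 0 0 20 0; 0 0 0 40 0; 0 0 0 54 0; 0 0 0 54 0; 0 0 0 54 0"

```text
time_s: 9.5
eef_pos: [0.4328, 0.1442, 0.1258]
orientation: [-0.295, -3.128, 0.0]
contact_force: [0.3, 0.3, -0.0]
gripper_width: 0.0182
grasp_force: 88.5
```

Emit:
servo_tool:
  deltas: "0 0 0 5 0; 0 0 0 10 0; 0 0 0 14 0; 0 0 0 18 0; 0 0 0 18 0"

```text
time_s: 10.0
eef_pos: [0.433, 0.1445, 0.1078]
orientation: [0.294, 3.127, 0.001]
contact_force: [-3.3, 0.5, 9.3]
gripper_width: 0.0182
grasp_force: 89.3
```

Emit:
servo_tool:
  deltas: "0 0 0 1 0; 0 0 0 1 0; 0 0 0 -20 0; 0 0 0 -65 0; 0 0 0 -110 0"

```text
time_s: 10.5
eef_pos: [0.4318, 0.144, 0.2181]
orientation: [-0.294, -3.126, 0.002]
contact_force: [1.3, 0.9, -0.6]
gripper_width: 0.0184
grasp_force: 88.7
```

Emit:
servo_tool:
  deltas: "0 22 34 0 0; 0 48 77 0 0; 0 75 120 0 0; 0 102 163 0 0; 0 129 206 0 0"

```text
time_s: 11.0
eef_pos: [0.3443, 0.37, 0.2175]
orientation: [0.295, 3.127, 0.0]
contact_force: [0.6, -0.4, -0.6]
gripper_width: 0.0186
grasp_force: 88.6
```

Emit:
servo_tool:
  deltas: "0 0 0 30 0; 0 0 0 75 0; 0 0 0 115 0; 0 0 0 140 0; 0 0 0 155 0"

```text
time_s: 11.5
eef_pos: [0.3441, 0.3673, 0.0599]
orientation: [-0.294, -3.126, 0.004]
contact_force: [-1.3, -0.7, -0.7]
gripper_width: 0.0182
grasp_force: 88.6
```

Emit:
servo_tool:
  deltas: "0 0 0 0 0; 0 0 0 0 0; 0 0 0 0 0; 0 0 0 0 0; 0 0 0 0 0"

```text
time_s: 12.0
eef_pos: [0.3457, 0.3688, 0.0634]
orientation: [0.295, 3.127, 0.002]
contact_force: [-0.4, 0.6, -0.5]
gripper_width: 0.0181
grasp_force: 88.6
```

```bash
python3 - <<'E'
from h import *
import pickle
s=read_state();print(s["time_s"],s["eef_pos"],s["contact_force"],s["orientation"])
ts=[.351,.371];R=Ro.from_rotvec(s["orientation"]).as_matrix()
d=np.array([.349-s["eef_pos"][0],.371-s["eef_pos"][1],0]);print("to left",(R.T@d*1000).round(1),"stroke",(R.T@[.022,-.056,0]*1000).round(1))
# ferrule/bristle blob check in scene image around predicted tip
im=read_camera("scene");c=cam("scene");p=s["eef_pos"]
for o in(.065,.0745,.085):print(o,proj(c,p+[o*.982,-o*.19,-.008]).round(1))
u,v=proj(c,p+[.073,-.014,-.008]).astype(int)
g=cv2.cvtColor(im,cv2.COLOR_RGB2GRAY)[v-12:v+10,u-16:u+16]
for r in g: print(' '.join(f"{x:3d}" for x in r))
print(proj(c,[.435,.329,.033]))
E
```

```text
12.0 [0.34572542 0.36876214 0.06339962] [-0.35439978  0.64238456 -0.50256572] [2.94524315e-01 3.12665988e+00 2.03857472e-03]
to left [-2.8  2.8  0. ] stroke [-32.1 -50.9  -0. ]
0.065 [173.4 206.7]
0.0745 [176.6 205.2]
0.085 [180.1 203.6]
 75  74  73  77  80  81  81  78  76  73  70  72  76  76  76  77  73  73  72  73  69  73  69  69  74  66  72  71  68  73  72  71
 69  74  78  78  83  83  81  77  74  68  72  68  74  71  73  75  75  75  73  69  72  72  74  73  71  75  70  72  69  65  70  72
 76  72  76  79  78  76  79  76  68  69  70  67  73  73  69  74  73  73  79  75  79  74  71  73  69  69  67  70  70  69  69  67
 77  75  74  70  77  75  75  73  69  69  70  67  70  67  72  78  77  80  82  84  78  77  71  66  66  67  68  69  69  76  69  73
 69  71  71  75  76  75  75  74  73  77  73  70  71  69  67  74  75  74  81  81  77  70  72  73  70  68  72  66  75  77  75  78
 97  78  73  76  82  78  80  78  74  73  73  77  77  75  77  72  73  77  78  74  71  72  73  74  71  75  71  68  74  79  81  79
163 131  99  81  76  76  76  73  75  76  73  75  76  75  76  75  77  80  80  77  78  75  71  7
[... 1281 characters left out ...]
  79  73  72  71  70  71  70  69
 86  92  76  71  84  87  85  81  81  92 116 135 119  84  68  62  49  67  91  69  33  41 111 162 114  61  60  90  91  74  69  70
 88  98  83  73  80  84  82  82  91 102 111 111  88  69  66  70 182 150  67  31  32  34  70  92  65  33  46 158 180 111  47  60
 81  82  75  67  73  77  77  76 103 110 111  93  75  62  52  65 121 104  51  23  68 118 104  56  32  28  39  92  97  62  29  51
 83  85  74  66  69  72  73 101 116 113  96  74  68  65  49  37  46  39  21  25  69  98  73  43  30 105 143 107  51  25  29  37
 79  83  83  71  69  70  66  79  85  91  80  65  67  68  50  30  20  17  18  15  33  39  33  11  23  76  91  68  32  25 104 131
[189.06601966 212.67130174]
```

Emit:
servo_tool:
  deltas: "0 0 1 10 0; 0 0 1 18 0; 0 0 1 22 0; 0 0 1 25 0; 0 0 1 25 0"

```text
time_s: 12.55
eef_pos: [0.3453, 0.3693, 0.0372]
orientation: [-0.294, -3.128, 0.001]
contact_force: [-2.2, -0.7, 7.4]
gripper_width: 0.0185
grasp_force: 89.1
```

Emit:
servo_tool:
  deltas: "0 0 0 0 0; 0 -4 -7 -1 0; 0 -8 -13 -1 0; 0 -12 -20 -1 0; 0 -16 -26 -1 0"

```text
time_s: 13.05
eef_pos: [0.3571, 0.3416, 0.0388]
orientation: [0.294, 3.126, 0.003]
contact_force: [-1.7, 3.0, 5.4]
gripper_width: 0.0185
grasp_force: 89.0
```

Emit:
servo_tool:
  deltas: "0 0 0 0 0; 0 -4 -7 0 0; 0 -8 -13 0 0; 0 -13 -20 0 0; 0 -17 -26 0 0"

```text
time_s: 13.55
eef_pos: [0.3687, 0.3126, 0.0388]
orientation: [0.294, 3.127, 0.002]
contact_force: [-2.2, 2.2, 6.0]
gripper_width: 0.0181
grasp_force: 89.0
```

Emit:
servo_tool:
  deltas: "0 0 0 0 0; 0 0 0 0 0; 0 0 0 0 0; 0 -1 -2 0 0; 0 -1 -2 0 0"

```text
time_s: 14.05
eef_pos: [0.3689, 0.3105, 0.0386]
orientation: [0.294, 3.127, 0.001]
contact_force: [0.6, 0.8, 4.1]
gripper_width: 0.0181
grasp_force: 88.9
```

Emit:
servo_tool:
  deltas: "0 0 0 -20 0; 0 0 0 -60 0; 0 0 0 -105 0; 0 0 0 -150 0; 0 0 0 -182 0"

```text
time_s: 14.55
eef_pos: [0.3685, 0.3102, 0.2228]
orientation: [0.294, 3.128, 0.001]
contact_force: [0.3, 0.3, -0.8]
gripper_width: 0.0181
grasp_force: 88.6
```

Emit:
servo_tool:
  deltas: "0 -12 -38 0 0; 0 -28 -86 0 0; 0 -44 -134 0 0; 0 -60 -182 0 0; 0 -75 -230 0 0"

```text
time_s: 15.05
eef_pos: [0.3983, 0.0705, 0.2201]
orientation: [-0.293, -3.126, -0.0]
contact_force: [1.5, -0.7, -1.8]
gripper_width: 0.0185
grasp_force: 88.5
```

Emit:
servo_tool:
  deltas: "0 -9 -35 0 0; 0 -18 -70 0 0; 0 -27 -105 0 0; 0 -36 -140 0 0; 0 -43 -175 0 0"

```text
time_s: 15.55
eef_pos: [0.4081, -0.1089, 0.22]
orientation: [-0.294, -3.126, -0.001]
contact_force: [0.6, 0.6, -0.0]
gripper_width: 0.0179
grasp_force: 88.5
```

Emit:
servo_tool:
  deltas: "0 -15 -30 0 0; 0 -30 -65 0 0; 0 -45 -97 0 0; 0 -45 -97 0 0; 0 -45 -97 0 0"

```text
time_s: 16.05
eef_pos: [0.4341, -0.2114, 0.2195]
orientation: [-0.297, -3.125, -0.002]
contact_force: [-0.5, 0.0, -1.2]
gripper_width: 0.0179
grasp_force: 88.5
```

Emit:
servo_tool:
  deltas: "0 0 0 0 0; 0 0 0 0 0; 0 0 0 0 0; 0 0 0 0 0; 0 0 0 0 0"

```text
time_s: 16.55
eef_pos: [0.435, -0.2113, 0.2207]
orientation: [0.294, 3.128, -0.0]
contact_force: [0.8, 0.7, -0.7]
gripper_width: 0.0185
grasp_force: 88.6
```

```bash
python3 - <<'E'
from h import *
s=read_state();print(s["time_s"],s["eef_pos"].round(4),s["orientation"],s["contact_force"].round(2),s["wrist_torque"].round(3))
R=Ro.from_rotvec(s["orientation"]).as_matrix();print((R.T@(np.array([.4361,-.2139,.0199])-s["eef_pos"])*1000).round(1))
a=read_camera("wrist");H,S,V=cv2.split(cv2.cvtColor(a,cv2.COLOR_RGB2HSV))
w=((H>8)&(H<30)&(S>70)&(V>70));w[:,:200]=0;w[:,370:]=0;w[280:]=0
m=w.astype(np.uint8);n,_,st,ce=cv2.connectedComponentsWithStats(m);i=1+st[1:,4].argmax();print("wood",st[i],ce[i])
E
```

```text
16.55 [ 0.435  -0.2113  0.2207] [ 2.93648389e-01  3.12765433e+00 -1.01387853e-04] [ 0.84  0.67 -0.69] [ 0.022  0.045 -0.033]
[ -1.5  -2.4 200.8]
wood [ 241  154   84  126 8602] [282.23308533 213.46663567]
```

Emit:
servo_tool:
  deltas: "0 -1.5 -2.5 30 0; 0 -1.5 -2.5 70 0; 0 -1.5 -2.5 105 0; 0 -1.5 -2.5 125 0; 0 -1.5 -2.5 140 0"

```text
time_s: 17.1
eef_pos: [0.4352, -0.2139, 0.0789]
orientation: [-0.294, -3.126, -0.001]
contact_force: [-0.7, 0.4, -0.4]
gripper_width: 0.0182
grasp_force: 88.5
```

Emit:
servo_tool:
  deltas: "0 0 0 12 0; 0 0 0 24 0; 0 0 0 36 0; 0 0 0 48 0; 0 0 0 57 0"

```text
time_s: 17.6
eef_pos: [0.4359, -0.2143, 0.0227]
orientation: [-0.294, -3.128, -0.0]
contact_force: [0.1, -0.9, -0.6]
gripper_width: 0.0182
grasp_force: 88.5
```

Emit:
servo_tool:
  deltas: "0 0 0 1 0; 0 0 0 2 0; 0 0 0 2 0; 0 0 0 2 0; 0 0 0 2 0"

```text
time_s: 18.1
eef_pos: [0.4363, -0.2145, 0.0219]
orientation: [0.295, 3.127, -0.001]
contact_force: [-0.4, -0.2, -0.8]
gripper_width: 0.0184
grasp_force: 88.5
```

Emit:
servo_tool:
  deltas: "0 0 0 2 0; 0 0 0 2 0; 0.35 0 0 2 0; 0.6 0 0 2 0; 1 0 0 2 0"

```text
time_s: 18.6
eef_pos: [0.4359, -0.2143, 0.0195]
orientation: [-0.295, -3.128, -0.0]
contact_force: [-0.2, 0.1, 1.3]
gripper_width: 0.0578
grasp_force: 0.0
```

Emit:
servo_tool:
  deltas: "1 0 0 0 0; 1 0 0 0 0; 1 0 0 0 0; 1 0 0 0 0; 1 0 0 0 0"

```text
time_s: 19.1
eef_pos: [0.436, -0.2143, 0.0195]
orientation: [0.295, 3.128, 0.0]
contact_force: [0.2, -0.2, -0.2]
gripper_width: 0.0854
grasp_force: 0.0
```

Emit:
servo_tool:
  deltas: "1 0 0 -30 0; 1 0 0 -70 0; 1 0 0 -115 0; 1 0 0 -160 0; 1 0 0 -200 0"

```text
time_s: 19.6
eef_pos: [0.4359, -0.2143, 0.2218]
orientation: [0.295, 3.127, -0.001]
contact_force: [0.8, -0.3, 0.8]
gripper_width: 0.0859
grasp_force: 0.0
```

```bash
python3 - <<'E'
from h import *
import pickle
s=read_state();print(s["time_s"],s["eef_pos"].round(4))
im=read_camera("wrist");c=cam("wrist",s);pickle.dump((s,im),open("w4.pkl","wb"))
H,S,V=cv2.split(cv2.cvtColor(im,cv2.COLOR_RGB2HSV))
w=((H>8)&(H<30)&(S>70)&(V>80)).astype(np.uint8)
n,l,st,ce=cv2.connectedComponentsWithStats(w);i=1+st[1:,4].argmax();print("wood",st[i]);q=max(cv2.findContours((l==i).astype(np.uint8),0,2)[0],key=cv2.contourArea);print(cv2.minAreaRect(q))
r=np.where((l==i).sum(1)>8)[0];mid=lambda v:np.where(l[v]==i)[0].mean()
print(r[0],r[-1],[(int(v),round(mid(v),1)) for v in r[::12]])
y=np.radians(-11);X=np.array([np.cos(y),np.sin(y),0]);A=X*.819;A[2]=-.574;U=X*.574;U[2]=.819;O=np.array([.4345,-.2145,.068])
print([(d,proj(c,O+A*d+U*.0055).round(1).tolist()) for d in(-.086,-.06,-.03,0,.037)])
# same check before picking
a=cv2.imread("pics/top0.png");b=read_camera("top")[:,:,::-1]
for t in(a,b):
    H,S,V=cv2.split(cv2.cvtColor(np.ascontiguousarray(t),cv2.COLOR_BGR2HSV));m=((H>8)&(H<28)&(S>60)&(V>100)).astype(np.uint8);m[:195]=0;m[275:]=0;m[:,:392]=0;m[:,440:]=0
    ys,xs=np.nonzero(m);print("top wood",len(xs),xs.mean() if len(xs) else 0,ys.mean() if len(xs) else 0)
E
```

```text
19.6 [ 0.4359 -0.2143  0.2218]
wood [   0   94  118  233 2725]
((55.449562072753906, 212.04336547851562), (255.28269958496094, 35.970123291015625), 67.7509765625)
94 321 [(94, np.float64(19.2)), (106, np.float64(15.5)), (118, np.float64(15.9)), (135, np.float64(36.0)), (152, np.float64(44.5)), (164, np.float64(49.0)), (176, np.float64(54.1)), (193, np.float64(61.0)), (205, np.float64(65.5)), (217, np.float64(70.0)), (229, np.float64(75.5)), (241, np.float64(80.0)), (295, np.float64(101.2)), (309, np.float64(107.5))]
[(-0.086, [281.0, 108.0]), (-0.06, [280.9, 134.9]), (-0.03, [280.8, 161.5]), (0, [280.7, 184.3]), (0.037, [280.7, 208.2])]
top wood 318 416.6949685534591 246.0566037735849
top wood 224 416.2455357142857 250.33035714285714
```

```bash
python3 - <<'E'
from h import *
import pickle
s,im=pickle.load(open("w4.pkl","rb"));c=cam("wrist",s)
H,S,V=cv2.split(cv2.cvtColor(im,cv2.COLOR_RGB2HSV))
w=((H>8)&(H<30)&(S>70)&(V>80));w[:,:230]=0;w[:,335:]=0;w[290:]=0
r=np.where(w.sum(1)>8)[0];print(r[0],r[-1],[(int(v),round(np.where(w[v])[0].mean(),1),int(w[v].sum())) for v in r[::8]])
s,im=pickle.load(open("w1.pkl","rb"));c=cam("wrist",s)
D=np.array([.508,.130,0])
for yd in(-4,-8):
    X=np.array([np.cos(np.radians(yd)),np.sin(np.radians(yd)),0]);Hg=D+X*.041+[0,0,.122]
    print(yd,Hg.round(4),proj(c,Hg).round(1),[(t,proj(c,Hg+.085*(-np.cos(t)*X+np.array([0,0,np.sin(t)]))).round(1).tolist()) for t in(1.6,1.7,1.8,1.9)])
print("purple",onz(c,(275,385),.13))
E
```

```text
109 289 [(109, np.float64(282.0), 19), (117, np.float64(282.0), 25), (125, np.float64(282.2), 17), (133, np.float64(281.5), 24), (141, np.float64(282.0), 23), (149, np.float64(281.5), 22), (157, np.float64(281.5), 22), (165, np.float64(281.5), 22), (173, np.float64(281.5), 22), (181, np.float64(281.5), 20), (189, np.float64(281.5), 20), (197, np.float64(281.0), 19), (205, np.float64(281.0), 19), (281, np.float64(329.5), 10), (289, np.float64(325.5), 10)]
-4 [0.5489 0.1271 0.122 ] [243.  333.9] [(1.6, [234.9, 391.7]), (1.7, [236.9, 397.8]), (1.8, [239.0, 403.0]), (1.9, [241.1, 407.3])]
-8 [0.5486 0.1243 0.122 ] [240.7 334.2] [(1.6, [231.8, 392.1]), (1.7, [233.3, 398.2]), (1.8, [234.9, 403.5]), (1.9, [236.4, 407.8])]
purple [0.62560208 0.14618179 0.13      ]
```

Emit:
servo_tool:
  deltas: "0 10 30 -5 0; 0 26 70 -10 0; 0 42 115 -18 0; 0 58 160 -18 0; 0 75 203 -18 0"

```text
time_s: 20.2
eef_pos: [0.3993, 0.0007, 0.2371]
orientation: [-0.296, -3.128, -0.0]
contact_force: [1.6, 0.2, 0.2]
gripper_width: 0.0125
grasp_force: 0.0
```

Emit:
servo_tool:
  deltas: "0 -8 30 0 0; 0 -16 60 0 0; 0 -24 95 0 0; 0 -32 125 0 0; 0 -35 139 0 0"

```text
time_s: 20.7
eef_pos: [0.461, 0.1311, 0.2367]
orientation: [-0.292, -3.127, -0.0]
contact_force: [-0.3, 0.3, 0.2]
gripper_width: 0.0003
grasp_force: 0.0
```

```bash
python3 - <<'E'
from h import *
s=read_state();print(s["time_s"],s["eef_pos"].round(4),s["qpos"].round(2))
for n in("scene","top"):
  a=cv2.imread(f"pics/{n}0.png");b=np.ascontiguousarray(read_camera(n)[:,:,::-1])
  cv2.imwrite(f"pics/{n}5.png",b)
  x0,x1,y0,y1=(392,440,195,275) if n=="top" else (340,420,285,345)
  for t in(a,b):
    H,S,V=cv2.split(cv2.cvtColor(t,cv2.COLOR_BGR2HSV));m=((H>8)&(H<28)&(S>60)&(V>100)).astype(np.uint8)[y0:y1,x0:x1]
    q=max(cv2.findContours(m,0,2)[0],key=cv2.contourArea);print(n,m.sum(),cv2.minAreaRect(q),cv2.boundingRect(q))
  print("diff",np.abs(a[y0:y1,x0:x1].astype(int)-b[y0:y1,x0:x1]).mean())
E
```

```text
20.7 [0.461  0.1311 0.2367] [ 0.25  0.16  1.9   0.    1.08 -1.13]
scene 292 ((38.03300857543945, 20.220050811767578), (9.642128944396973, 33.92051696777344), 81.46923065185547) (21, 14, 35, 13)
scene 299 ((38.02738571166992, 20.200809478759766), (9.863264083862305, 33.95845031738281), 82.23483276367188) (21, 14, 35, 13)
diff 7.408541666666666
top 318 ((25.726604461669922, 53.02201843261719), (7.632859230041504, 39.98164749145508), 1.7357046604156494) (22, 33, 9, 41)
top 313 ((25.770572662353516, 52.588531494140625), (7.990018844604492, 39.05121994018555), 2.8624050617218018) (21, 33, 10, 40)
diff 11.602951388888888
```

The brush reads the same as at the start in both fixed views. The lid stands at about 1.62 rad, so next I go behind it with the fingers shut.

Emit:
servo_tool:
  deltas: "0 -30 3 0 0; 0 -65 7 0 0; 0 -100 11 0 0; 0 -130 14 0 0; 0 -143 16 0 0"

```text
time_s: 21.3
eef_pos: [0.6054, 0.1162, 0.2368]
orientation: [-0.297, -3.127, 0.001]
contact_force: [0.3, -0.5, 0.6]
gripper_width: 0.0001
grasp_force: 0.0
```

Emit:
servo_tool:
  deltas: "0 0 0 20 0; 0 0 0 45 0; 0 0 0 70 0; 0 0 0 90 0; 0 0 0 90 0"

```text
time_s: 21.8
eef_pos: [0.6005, 0.1168, 0.1445]
orientation: [-0.295, -3.121, 0.003]
contact_force: [0.1, -0.8, 1.1]
gripper_width: -0.0002
grasp_force: 0.0
```

Emit:
servo_tool:
  deltas: "0 8 -1 0 0; 0 16 -2 0 0; 0 24 -2 0 0; 0 32 -3 0 0; 0 40 -4 0 0"
  force: 40

```text
time_s: 22.3
eef_pos: [0.5634, 0.1219, 0.1482]
orientation: [0.294, 3.127, 0.0]
contact_force: [-0.3, -0.1, 0.7]
gripper_width: -0.0002
grasp_force: 0.1
```

Emit:
servo_tool:
  deltas: "0 10 -1 -1 0; 0 20 -2 0 0; 0 29 -2 3 0; 0 38 -3 6 0; 0 46 -4 12 0"

```text
time_s: 22.8
eef_pos: [0.5174, 0.1265, 0.1354]
orientation: [0.294, 3.127, 0.0]
contact_force: [0.6, 0.4, 0.6]
gripper_width: -0.0003
grasp_force: 0.1
```

Emit:
servo_tool:
  deltas: "0 7 0 7 0; 0 13 -1 15 0; 0 17 -1 23 0; 0 20 -2 32 0; 0 22 -2 36 0"

```text
time_s: 23.3
eef_pos: [0.4952, 0.1283, 0.0983]
orientation: [-0.294, -3.126, 0.001]
contact_force: [0.7, 0.4, -1.2]
gripper_width: 0.0001
grasp_force: 0.0
```

```bash
python3 - <<'E'
from h import *
s=read_state();c=cam("scene");b=read_camera("scene");a=cv2.imread("pics/scene0.png")[:,:,::-1]
X=np.array([.994,-.105,0]);Y=np.array([.105,.994,0]);H=np.array([.549,.126,.122])
f=lambda r,t,w:proj(c,H+X*(-r*np.cos(t))+Y*w+[0,0,r*np.sin(t)]).round().astype(int)
for t in(1.62,.6,.4,.25,.12,0):
  print(t,[(tuple(map(int,f(r,t,w))),a[f(r,t,w)[1],f(r,t,w)[0]].tolist(),b[f(r,t,w)[1],f(r,t,w)[0]].tolist()) for r,w in((.04,.02),(.04,-.02),(.07,0),(.083,0))])
print(s["eef_pos"],s["contact_force"])
E
```

```text
1.62 [((272, 176), [96, 97, 96], [25, 25, 30]), ((285, 182), [94, 95, 95], [45, 122, 224]), ((279, 168), [99, 103, 100], [25, 61, 108]), ((279, 163), [83, 89, 99], [27, 66, 115])]
0.6 [((262, 188), [141, 142, 140], [28, 30, 31]), ((274, 194), [77, 81, 80], [161, 164, 163]), ((261, 189), [30, 30, 31], [63, 65, 67]), ((258, 189), [19, 19, 17], [89, 89, 90])]
0.4 [((261, 191), [56, 60, 62], [92, 95, 97]), ((273, 197), [108, 110, 109], [161, 166, 163]), ((259, 195), [125, 126, 125], [74, 77, 77]), ((255, 195), [128, 128, 126], [179, 181, 181])]
0.25 [((261, 193), [118, 121, 120], [93, 95, 97]), ((273, 200), [109, 112, 111], [163, 167, 166]), ((258, 199), [156, 160, 161], [135, 139, 138]), ((254, 200), [144, 146, 147], [181, 184, 184])]
0.12 [((260, 195), [116, 119, 119], [66, 67, 70]), ((272, 202), [111, 113, 113], [163, 167, 163]), ((257, 202), [172, 178, 175], [118, 123, 122]), ((253, 204), [52, 73, 65], [125, 129, 125])]
0 [((260, 196), [108, 110, 109], [66, 69, 68]), ((272, 203), [112, 115, 114], [162, 167, 166]), ((257, 205), [170, 173, 171], [112, 113, 113]), ((253, 208), [27, 66, 54], [11, 63, 48])]
[0.49524069 0.12830586 0.09829507] [ 0.73793218  0.4000595  -1.23409744]
```

The lid has come down: the blue tray shows where it stood, and the disc now sits almost flat. Pressing it shut.

Emit:
servo_tool:
  deltas: "0 0 0 2 0; 0 0 0 4 0; 0 0 0 6 0; 0 0 0 6 0; 0 0 0 6 0"

```text
time_s: 23.85
eef_pos: [0.4965, 0.1286, 0.0951]
orientation: [0.295, 3.127, 0.001]
contact_force: [-4.7, -1.0, 14.6]
gripper_width: -0.0001
grasp_force: 7.8
```

Emit:
servo_tool:
  deltas: "0 0 0 1 0; 0 0 0 1 0; 0 0 0 -30 0; 0 0 0 -70 0; 0 0 0 -110 0"

```text
time_s: 24.35
eef_pos: [0.4959, 0.1284, 0.2048]
orientation: [-0.295, -3.127, 0.0]
contact_force: [1.2, 0.2, 0.2]
gripper_width: 0.0001
grasp_force: 0.0
```

Emit:
servo_tool:
  deltas: "0 30 15 -5 0; 0 60 40 -10 0; 0 90 70 -15 0; 0 110 100 -20 0; 0 110 130 -20 0"

```text
time_s: 24.85
eef_pos: [0.4105, 0.2781, 0.2246]
orientation: [0.293, 3.127, 0.001]
contact_force: [0.9, -0.8, 0.1]
gripper_width: 0.0001
grasp_force: 0.0
```

```bash
python3 - <<'E'
from h import *
s=read_state();print(s["time_s"],s["eef_pos"],s["contact_force"])
c=cam("scene");b=read_camera("scene");a=cv2.imread("pics/scene0.png")[:,:,::-1]
X=np.array([.994,-.105,0]);H=np.array([.549,.126,.122])
for t in(.3,.2,.1,0):print(t,[proj(c,H+X*(-r*np.cos(t)+.007*np.sin(t))+[0,0,r*np.sin(t)+.007*np.cos(t)]).round(1).tolist() for r in(.077,.085)])
g=cv2.cvtColor(b,cv2.COLOR_RGB2HSV)
for v in range(194,218,1): print(v,g[v,244:290:2,1].tolist())
# bystander/brush change check
d=np.abs(a.astype(int)-b).sum(2)>120;m=cv2.morphologyEx(d.astype(np.uint8),cv2.MORPH_OPEN,np.ones((3,3)))
n,l,st,ce=cv2.connectedComponentsWithStats(m);print([x.tolist() for x in st[1:] if x[4]>25])
E
```

```text
24.85 [0.41052929 0.27812413 0.22460866] [ 0.88010774 -0.78085102  0.12768059]
0.3 [[256.7, 195.5], [254.3, 196.0]]
0.2 [[256.0, 198.5], [253.5, 199.4]]
0.1 [[255.5, 201.5], [253.0, 202.7]]
0 [[255.2, 204.3], [252.7, 205.8]]
194 [182, 191, 195, 191, 6, 4, 5, 8, 5, 8, 6, 6, 6, 9, 2, 6, 6, 5, 3, 32, 151, 178, 191]
195 [167, 197, 182, 190, 10, 5, 5, 7, 7, 5, 5, 3, 5, 8, 8, 6, 6, 6, 11, 14, 170, 193, 193]
196 [183, 183, 182, 207, 2, 7, 7, 7, 5, 7, 5, 6, 8, 6, 3, 8, 6, 6, 6, 42, 175, 189, 184]
197 [178, 187, 183, 199, 6, 7, 5, 7, 5, 5, 3, 3, 6, 5, 3, 5, 6, 8, 3, 142, 173, 185, 189]
198 [198, 198, 212, 187, 5, 8, 7, 7, 7, 7, 7, 7, 6, 5, 5, 5, 6, 6, 6, 122, 177, 186, 171]
199 [178, 183, 202, 194, 9, 8, 7, 7, 5, 8, 7, 7, 7, 3, 6, 2, 6, 5, 8, 110, 155, 166, 125]
200 [167, 186, 190, 197, 10, 10, 7, 10, 5, 3, 5, 5, 5, 6, 8, 5, 5, 6, 6, 113, 157, 166, 121]
201 [154, 172, 183, 194, 15, 2, 3, 5, 5, 5, 3, 5, 7, 6, 7, 7, 5, 2, 8, 154, 161, 158, 143]
202 [166, 177, 187, 179, 25, 7, 7, 5, 3, 5, 5, 3, 3, 7, 3, 4, 7, 5, 5, 161, 159, 169, 151]
203 [179, 177, 188, 191, 79, 8, 5, 5, 8, 5, 5, 5, 5, 7, 4, 3,
[... 1283 characters left out ...]
 43, 128, 20, 28, 58, 80, 0, 15, 10, 41, 198, 162, 136, 151]
217 [157, 158, 167, 189, 78, 15, 16, 14, 15, 22, 85, 30, 12, 61, 22, 7, 12, 11, 30, 181, 171, 163, 172]
[[197, 0, 8, 18, 116], [185, 36, 7, 6, 34], [180, 43, 9, 13, 74], [154, 59, 28, 10, 209], [156, 70, 41, 30, 658], [168, 108, 13, 8, 67], [174, 109, 15, 23, 146], [0, 135, 7, 25, 113], [8, 150, 11, 13, 86], [272, 162, 14, 10, 90], [11, 166, 11, 9, 64], [276, 173, 15, 18, 184], [262, 191, 20, 16, 231], [0, 197, 16, 54, 520], [131, 238, 13, 9, 63], [137, 255, 15, 9, 99], [149, 270, 30, 97, 1607], [112, 277, 34, 65, 914], [147, 296, 6, 16, 48], [145, 313, 4, 12, 37], [1, 317, 15, 28, 207], [148, 368, 6, 8, 41], [38, 410, 12, 10, 55]]
```

```bash
python3 -c "
from plant import *
print(job_done())"
```

```text
the job is handed in; nothing more can be done
None
```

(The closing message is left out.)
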